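# Level a sprung parts shelf with a spirit level and hold it down

### The job

Lift the spirit level out of its moulded case and lay it lengthwise in the middle of the small sprung aluminium shelf, in the direction from hinge to levelling foot. Turn the black knob of the levelling foot until, with the shelf pressed right down by pushing on the level, the bubble sits centred between its two lines. Finish still pressing the level steadily down with the fingers, without letting go, and leave the loose fittings, tools and carton where they lie.

Things in the scene. Friction and masses are not known exactly. Their poses are not given: they have to be found in the camera images.
- level: Spirit level, a plain dark steel bar 160 long (its x) x 40 wide (its y) x 36 high (its z), about 0.3 kg. Origin at the centre of its underside. The vial window (pale green tube) is in the top of its -x half; the top of its +x half is solid, with a flat rubber press pad 40 x 30 centred at x = +26, z = 36. It starts upright in the case, its x along the case's x.
- vial (a point): Centre of the vial window at the top face of the level: (-42, 0, 36) in the level's frame. Two black lines round the vial at 10.5 either side of it along the level's x mark the centred place of the bubble.
- bubble_top (a point): Top of the bubble (white, 14 long). It runs along the level's x in the vial, up to 24 either side of vial, always to the higher end; centred when it lies straight at vial along x. It stands 0.8 mm off centre for each 0.001 rad of tilt along the level's x, and settles in half a second or so.
- bubble (a joint): The bubble's place as an angle on its arc of 160 mm radius, rad: 0 centred, positive towards the level's +x, stops at +-0.15 (24 mm); five times the level's tilt along its x, positive when the +x end is high. 0.01 rad is 1.6 mm of bubble. Can be read at all times, also while the level is held.
- case: Grey moulded case insert, fixed, 204 (x) x 116 (y) x 26 high; origin at the centre of its underside. Its cavity 164 x 44 is 18 deep, with its floor 8 above the bench; the level stands 18 out of it. Either side of the cavity the walls are open over the middle 68 of the length (only the 8 thick floor is there) so that fingers can take the level across its width at its middle.
- pan: The sprung shelf: a flat aluminium plate, hinged along its -y edge. Its axes are those of pan_top, its origin on the hinge line 110 before (-y) and 14 below pan_top.
- pan_top (a point): Centre of the shelf's flat top, 130 (x) x 200 (y), z up, about 64 above the bench. The hinge lies along x, 110 from this point on the -y side; the levelling foot is 135 from it on the +y side. So tilt is in the y direction.
- pan_lift (a joint): How far the springs lift the shelf off its frame, rad: 0.045 free (foot side up), 0 pressed right down on the frame. With the level lying on it, about 5 to 9 N down on the level's middle presses it home. Only pressed home does the bubble tell the frame's true slope; free, the shelf is 0.045 rad steeper, foot side up.
- foot_grip (a point): Centre of the levelling foot's round black knob, 40 diameter, upright axis, at the height to grip: the knob reaches 17 above and 17 below it and stands free all round from above (grip from above, any direction, as long as the level's end stays some 30 clear of it). Its middle is about 30 above the frame and 18 above the shelf's top.
- foot (a joint): Turn of the foot, rad, growing clockwise seen from above, range 0 to 5.5, stays where left. Each rad clockwise raises the foot side by 0.013 rad of tilt (10.4 mm of bubble). At the start the foot side is too low by 0.010 to 0.030 rad with the shelf pressed home: 0.8 to 2.3 rad of clockwise turn, more than one grasp may be needed.
- coupling: Loose steel tube coupling, 38 diameter, 45 high, to be left alone; origin at its underside.
- locknut: Loose flat ring nut, 52 diameter, 8 high, to be left alone.
- bushing: Loose white plastic bushing, 44 diameter, 32 high, to be left alone.
- wrench: Loose wrench lying flat, to be left alone.
- screwdriver: Loose screwdriver lying flat, to be left alone.
- carton: Loose cardboard carton 60 x 80 x 45, to be left alone.

How it is judged (in metres and radians):
On the way, in this order (a step that is already met when the one before it is completed fails the run):
1. the level is lifted clear of its case (z of level in the frame of case above 0.045 m), for 0.1 s.
2. the level lies on the shelf, lengthwise from hinge to foot (x of level in the frame of pan_top between -0.045 and 0.045 m and y of level in the frame of pan_top between -0.04 and 0.04 m and angle between the x axis of level and the y axis of pan_top, either way round below 0.25 rad and angle between the z axis of level and the z axis of pan_top, either way round below 0.02 rad and z of level in the frame of pan_top between -0.004 and 0.004 m and contact force between level and pan above 0.8 N), for 0.2 s.
At the end, for the whole second after the job is handed in: Level flat on the shelf, lengthwise from hinge to foot (14 deg), within 45 mm across and 40 mm along of its middle; fingers press it (over 2 N; it bears on the shelf with 3 to 45 N), shelf home on its frame (0.005 rad) and level (0.008 rad), bubble within 3.6 mm of centre, at rest (x of level in the frame of pan_top between -0.045 and 0.045 m and y of level in the frame of pan_top between -0.04 and 0.04 m and angle between the x axis of level and the y axis of pan_top, either way round below 0.25 rad and angle between the z axis of level and the z axis of pan_top, either way round below 0.02 rad and z of level in the frame of pan_top between -0.004 and 0.004 m and value of joint bubble between -0.0225 and 0.0225 rad and angle between pan_top's own z axis and vertical below 0.008 rad and value of joint pan_lift below 0.005 rad and contact force between the fingers and level above 2 N and contact force between level and pan between 3 and 45 N and linear speed of level below 0.02 m/s); the arm keeps its last pose, push and grip.
It fails at once if a loose bystander (fitting, tool or carton) is shoved more than 30 mm (distance of any of coupling, locknut, bushing, wrench, screwdriver, carton from where it was at the start of the episode above 0.03 m).
It also fails if it takes over 56 s, if anything falls off the work surface, if the arm or the gripper's body presses on something with over 40 N, if the wrist force passes 120 N, or if a joint passes its speed limit or range.

### The arm

A 6-joint arm with a two-finger parallel gripper is mounted at the origin on the work surface. World frame = base frame: x ahead of the robot, y to its left, z up, the work surface at z = 0. Lengths are in m, angles in degrees, forces in N, time in s.
With the tool pointing down it reaches from about 0.25 to 0.725 m from the base axis. Payload 4 kg.
Tool frame: the origin (TCP) lies at the very end of the fingers, on their centre line; the grasp point (between the pads) lies 19 mm behind it; z points along the fingers, y is the direction in which the jaws open and shut (so a half turn about z gives the same grasp; the last joint's range is limited). The gripper opens to 85 mm and grips with 20 to 120 N. Pads are 22 mm wide; open, the fingers measure 114 mm over their backs; the gripper's body (76 mm by 85 mm) begins 54 mm behind the grasp point. The pads swing forward as they close: fully open they stand 13 mm farther back than shut.
Start: joints at [70.818, 13.785, 0.286, 76.501, 0, 90], TCP at [0.164, 0.472, 0.231] pointing down, gripper open.
Joint ranges: [-155.79, 155.79], [-60.16, 107.12], [-62.33, 73.08], [-114, 123.19], [-81.49, 82.49], [-180, 180]. Speed limits (degrees/s): [159.86, 159.86, 180, 180, 180, 180].

### API

Orientations are given as a 3x3 rotation matrix whose columns are the frame's x, y, z axes.
In Python, from plant import sense, read_camera, camera_info, close_job gives the robot as it stands. The module is installed in compiled form; this text tells all that it offers.
- The arm moves only by the tool drive_tool, never from a script. Its argument "steps" is a list of rows, each an object with "offset": the shift along the tool's x, y, z in m, a list of three; "rotation": the turn, a rotation vector about the tool's x, y, z in rad, a list of three; "gripper": the opening, from 0 (shut) to 1 (fully open). In form: [{"offset": [tx, ty, tz], "rotation": [rx, ry, rz], "gripper": gripper}, ...]. A call has 1 to 20 rows; each row shifts and turns the commanded pose from where the row before left it, along the tool's axes as they then stand; what a row does not reach is not made up. A row lasts 1/8 s, in which the tool goes at most 62.5 mm and 10.7 degrees, less where a joint would pass 70% of its speed; a pose out of reach is approached as far as the arm can. A call is refused whole if a number of a shift passes 0.0625 or a number of a turn 0.188, either way. A call with a gripper value outside its range is refused whole. The fingers move at their own pace and stop on an object; "force" is the grip in N (left out, the last holds). Time passes only in rows, so rows that do not move let the fingers close. It gives the time, the measured TCP pose, the force and the opening at its end, in the units of the state.
- sense(): the state, without advancing time (a new reading comes with each control period).
- read_camera(name): name is "scene" or "top" or "wrist"; returns the picture (420x560x3 uint8, red, green, blue); there is no depth.
- camera_info(name): a dict with "intrinsics" (3x3 intrinsics, pixels), "origin" and "orientation" of the camera in the world. Camera axes: x right, y up, looking along -z (the intrinsics and any distortion apply to the point x, -y, -z); pixel columns grow to the right and rows downward; lengths in m; the calibration is good to about 2 mm. A picture is of the moment at which its call begins: read the wrist's pose just before it. camera_info takes no time and is no camera call; for the wrist camera it gives the pose at the moment of the call.
- close_job(): hands the job in, once; it reports no verdict.
The state is a dict: "t": time; "joint_pos": joint angles; "dq": joint speeds; "effort": joint torques, N m; "tool_pos": TCP position; "orientation": TCP orientation; "contact_force": force on the tool from outside, world axes, zero at the start; "wrist_torque": the same for the moment, N m; "gripper_width": finger opening in m.
Only numpy, scipy, OpenCV 4.12 (cv2) and the standard library are available. Lean on these libraries where they do the work, as an engineer would, in place of code of your own. Each camera call takes 0.05 s, during which the arm holds its last target.

## Working session

There is one attempt and no reset: what is moved stays moved. The work goes in short steps, Python scripts to look and compute and a tool call to move; the robot and the scene stay as the last step left them, time stands still between calls to the robot, and variables do not carry over. Pictures are saved under pics/ and viewed, and the job is handed in when it is done.

Besides the shell and the picture viewer there is one more tool, called after "Emit:" in YAML: its name, and indented under it one key for each argument. drive_tool: Moves the arm, as the interface text tells. Its arguments: {"type":"object","properties":{"steps":{"type":"array"},"force":{"type":"number"}},"required":["steps"]}

```bash
mkdir -p pics; ls
cat > h.py <<'E'
import numpy as np, cv2
from plant import sense, read_camera, camera_info, close_job
def snap(name,fn):
    info=camera_info(name); im=read_camera(name); cv2.imwrite('pics/'+fn+'.png',im[:,:,::-1]); np.savez('pics/'+fn+'.npz',im=im,**{k:np.array(v) for k,v in info.items() if k in('intrinsics','origin','orientation')}); return im,info
def load(fn): return np.load('pics/'+fn+'.npz')
def ray(i,u,v):
    K=np.array(i['intrinsics']);R=np.array(i['orientation']);d=np.linalg.inv(K)@[u,v,1]; d=R@[d[0],-d[1],-d[2]]
    return np.array(i['origin']),d/np.linalg.norm(d)
def onz(i,u,v,z):
    o,d=ray(i,u,v); return o+d*(z-o[2])/d[2]
def tri(*obs):
    A=np.zeros((3,3));b=np.zeros(3)
    for i,u,v in obs:
        o,d=ray(i,u,v);P=np.eye(3)-np.outer(d,d);A+=P;b+=P@o
    x=np.linalg.solve(A,b); return x,[np.linalg.norm((np.eye(3)-np.outer(ray(*q)[1],ray(*q)[1]))@(x-ray(*q)[0])) for q in obs]
def proj(i,p):
    K=np.array(i['intrinsics']);R=np.array(i['orientation']);c=R.T@(np.array(p)-np.array(i['origin'])); q=K@[c[0],-c[1],-c[2]]; return q[:2]/q[2]
E
python3 - <<'E'
from h import *
print(sense())
for n in('scene','top','wrist'):
    im,i=snap(n,n+'0'); print(n,i)
E
```

```text
pics
{'t': 0.0, 'joint_pos': array([7.08176029e+01, 1.38337287e+01, 2.14788811e-01, 7.65018033e+01,
       6.75505324e-05, 8.99987294e+01]), 'dq': array([ 0.02322639,  0.11558236,  0.00856318, -0.05364982,  0.09390843,
        0.11847861]), 'effort': array([ 1.01290198e-04, -3.72313535e+01,  2.52408725e+01,  1.69300823e-02,
        4.79121707e-05,  5.45788140e-06]), 'tool_pos': array([0.16408283, 0.47164932, 0.23040678]), 'orientation': array([[-9.44484648e-01,  3.28554818e-01, -6.93543867e-04],
       [ 3.28555550e-01,  9.44482552e-01, -1.98997043e-03],
       [ 1.22570903e-06, -2.10736421e-03, -9.99997780e-01]]), 'contact_force': array([-0.9806123 ,  0.2135118 ,  0.06366318]), 'wrist_torque': array([ 0.02590162, -0.0022647 , -0.01146132]), 'gripper_width': 0.08551296167945954}
scene {'intrinsics': array([[430.09714212,   0.        , 277.97227937],
       [  0.        , 430.09714212, 207.74008639],
       [  0.        ,   0.        ,   1.        ]]), 'origin': array([ 1.08029017, -0.15288924,  0.66561977]), 'orientation': array([[ 0.29859711, -0.71996484,  0.62649054],
       [ 0.95
[... 166 characters left out ...]
.        , 517.53025716, 212.70239016],
       [  0.        ,   0.        ,   1.        ]]), 'origin': array([0.41492118, 0.0150714 , 1.14260169]), 'orientation': array([[ 0.02050834,  0.99366579, -0.11048852],
       [-0.99976619,  0.02113981,  0.0045467 ],
       [ 0.0068536 ,  0.11036945,  0.993867  ]])}
wrist {'intrinsics': array([[376.50829375,   0.        , 284.44097147],
       [  0.        , 376.50829375, 214.74788327],
       [  0.        ,   0.        ,   1.        ]]), 'origin': array([0.08597193, 0.49965816, 0.37211442]), 'orientation': array([[ 0.3275799 , -0.89566624, -0.30078796],
       [ 0.94481629,  0.30929189,  0.10798479],
       [-0.00368705, -0.31956301,  0.94755785]])}
```

View pics/scene0.png

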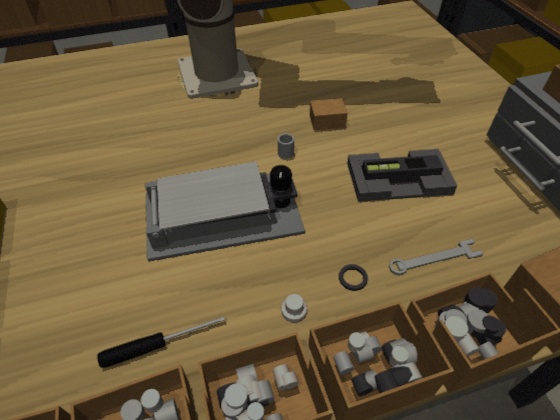

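View pics/top0.png

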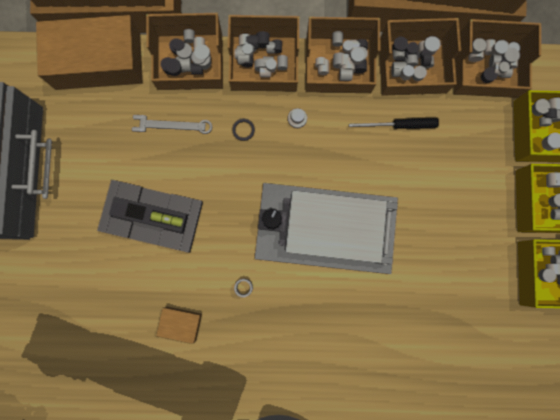

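View pics/wrist0.png

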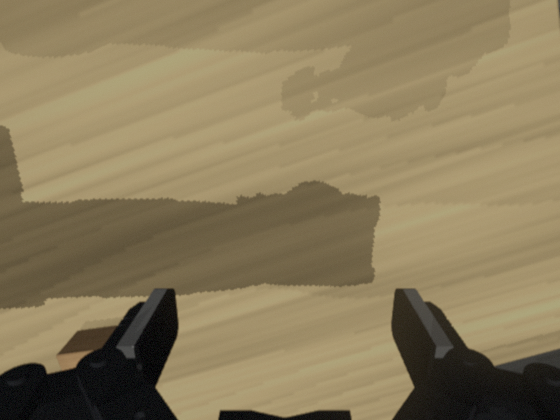

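The top view shows the case near (151,216), the shelf near (336,228), the knob at (272,218) and the hinge at its right. The bystanders are the coupling (243,288), carton (179,325), nut (243,130), bushing (297,117), wrench and screwdriver. I'll zoom in to get exact points.

Run:
```python
from h import *
t=load('top0')['im'];s=load('scene0')['im']
f=lambda im,a,b,c,d,k,n:cv2.imwrite('pics/'+n+'.png',cv2.resize(im[b:d,a:c,::-1],None,fx=k,fy=k,interpolation=cv2.INTER_CUBIC))
f(t,95,175,210,255,6,'zt1');f(t,250,180,400,275,5,'zt2');f(s,340,140,460,205,6,'zs1');f(s,140,160,310,255,4.5,'zs2')
```

```text
(no output)
```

View pics/zt1.png

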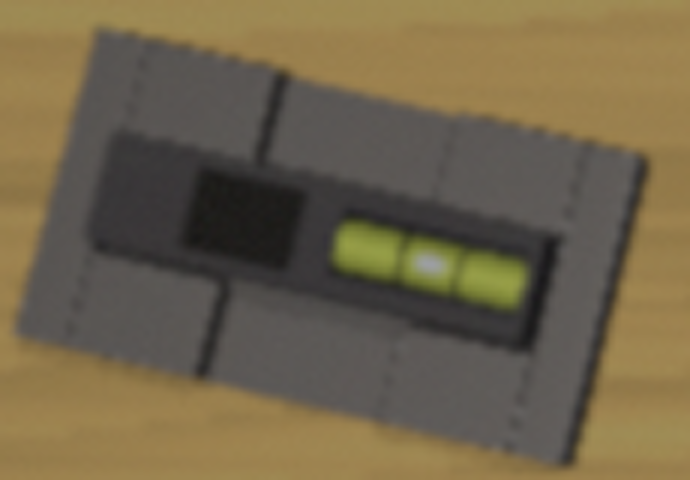

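View pics/zt2.png

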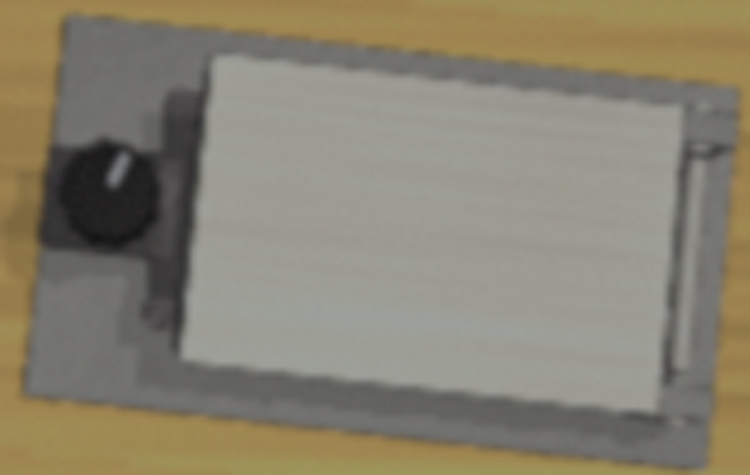

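View pics/zs1.png

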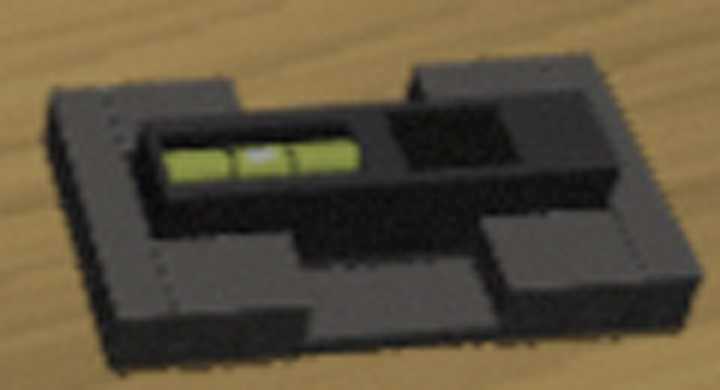

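View pics/zs2.png

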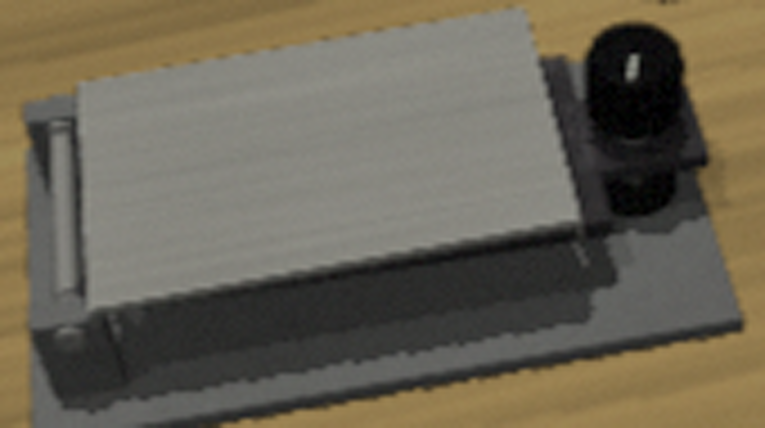

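Run:
```python
from h import *
T=load('top0');S=load('scene0')
c=lambda p,a,b,k:((p[0]+.5)/k-.5+a,(p[1]+.5)/k-.5+b)
def do(tp,sp,ta,sa):
    out=[]
    for p,q in zip(tp,sp):
        x,r=tri((T,*c(p,*ta)),(S,*c(q,*sa)));out.append(x);print(x.round(4),np.round(r,4))
    return np.array(out)
print('level');L=do([(118,130),(557,238),(527,350),(95,248)],[(612,170),(158,200),(145,125),(590,92)],(95,175,6),(340,140,6))
m=L.mean(0);d=(L[0]+L[3]-L[1]-L[2])/2;w=(L[0]+L[1]-L[2]-L[3])/2;print(m,np.linalg.norm(d),np.linalg.norm(w),np.degrees(np.arctan2(d[1],d[0])))
print('pan');L=do([(212,55),(685,105),(660,412),(180,360)],[(580,225),(92,305),(78,82),(525,10)],(250,180,5),(140,160,4.5))
m=L.mean(0);d=(L[0]+L[3]-L[1]-L[2])/2;w=(L[0]+L[1]-L[2]-L[3])/2;print(m,np.linalg.norm(d),np.linalg.norm(w),np.degrees(np.arctan2(d[1],d[0])),np.degrees(np.arctan2(w[1],w[0])),d[2]/.2)
print('knob');K=do([(110,192)],[(636,60)],(250,180,5),(140,160,4.5));print('dist',np.linalg.norm(K[0,:2]-m[:2]))
print('pad/vial');do([(243,219),(430,264)],[(453,137),(261,157)],(95,175,6),(340,140,6))
print('coupling',onz(T,243,288,.045),'nut',onz(T,243,130,0),'carton',onz(T,179,325,.045),'bush',onz(T,297,117,.032))
```

```text
level
[0.5645 0.3596 0.044 ] [0.0011 0.0011]
[0.5298 0.2031 0.0439] [0.0003 0.0003]
[0.4907 0.2146 0.0406] [0.0023 0.0023]
[0.5244 0.3703 0.0418] [0.0035 0.0035]
[0.5273427  0.2869216  0.04259199] 0.15982396077930605 0.041192815464895075 77.62703721078536
pan
[ 0.5819 -0.0193  0.0653] [0.0007 0.0007]
[ 0.5649 -0.2165  0.0679] [0.0009 0.0009]
[ 0.4364 -0.2064  0.0662] [0.0006 0.0006]
[ 0.4536 -0.0076  0.0675] [0.0001 0.0001]
[ 0.50921296 -0.11247945  0.0667139 ] 0.1987283939513038 0.12884938655810962 85.04370016100196 -4.8407027329929 -0.0031782210625390037
knob
[0.5209 0.0231 0.0896] [0.0003 0.0003]
dist 0.13609881389025527
pad/vial
[0.5338 0.314  0.0451] [0.0002 0.0002]
[0.5196 0.2478 0.0419] [0.0001 0.0001]
coupling [0.37639478 0.07993048 0.045     ] nut [0.72832609 0.09246917 0.        ] carton [0.29748271 0.2109024  0.045     ] bush [ 0.75156652 -0.02786784  0.032     ]
```

Emit:
drive_tool:
  steps:
    - {"offset": [-0.0403, -0.0055, 0.005], "rotation": [0, 0, 0], "gripper": 1}
    - {"offset": [-0.0403, -0.0055, 0.005], "rotation": [0, 0, 0], "gripper": 1}
    - {"offset": [-0.0403, -0.0055, 0.005], "rotation": [0, 0, 0], "gripper": 1}
    - {"offset": [-0.0403, -0.0055, 0.005], "rotation": [0, 0, 0], "gripper": 1}
    - {"offset": [-0.0403, -0.0055, 0.005], "rotation": [0, 0, 0], "gripper": 1}
    - {"offset": [-0.0403, -0.0055, 0.005], "rotation": [0, 0, 0], "gripper": 1}
    - {"offset": [-0.0403, -0.0055, 0.005], "rotation": [0, 0, 0], "gripper": 1}
    - {"offset": [-0.0403, -0.0055, 0.005], "rotation": [0, 0, 0], "gripper": 1}
    - {"offset": [-0.0403, -0.0055, 0.005], "rotation": [0, 0, 0], "gripper": 1}
    - {"offset": [-0.0403, -0.0055, 0.005], "rotation": [0, 0, 0], "gripper": 1}
    - {"offset": [0, 0, 0], "rotation": [0, 0, -0.169], "gripper": 1}
    - {"offset": [0, 0, 0], "rotation": [0, 0, -0.169], "gripper": 1}
    - {"offset": [0, 0, 0], "rotation": [0, 0, -0.169], "gripper": 1}
    - {"offset": [0, 0, 0], "rotation": [0, 0, -0.169], "gripper": 1}
    - {"offset": [0, 0, 0], "rotation": [0, 0, -0.169], "gripper": 1}
    - {"offset": [0, 0, 0], "rotation": [0, 0, -0.169], "gripper": 1}
    - {"offset": [0, 0, 0], "rotation": [0, 0, -0.169], "gripper": 1}
    - {"offset": [0, 0, 0], "rotation": [0, 0, -0.169], "gripper": 1}
    - {"offset": [0, 0, 0], "rotation": [0, 0, -0.169], "gripper": 1}
    - {"offset": [0, 0, 0], "rotation": [0, 0, -0.169], "gripper": 1}

```text
t: 2.65
tool_pos: [0.5266, 0.2877, 0.1807]
orientation: [[-0.208, -0.978, -0.001], [-0.978, 0.208, -0.001], [0.001, 0.001, -1.0]]
contact_force: [-0.9, -0.4, 0.9]
gripper_width: 0.0851
```

Run:
```python
from h import *
s=sense();print(s['t'],s['joint_pos'].round(1),s['tool_pos'].round(4),s['orientation'].round(3),s['contact_force'])
snap('wrist','w1')
```

```text
2.65 [ 28.7  26.6  11.2  74.7  -0.  -49.3] [0.5266 0.2877 0.1807] [[-0.208 -0.978 -0.001]
 [-0.978  0.208 -0.001]
 [ 0.001  0.001 -1.   ]] [-0.86341952 -0.43242065  0.86203576]
```

View pics/w1.png

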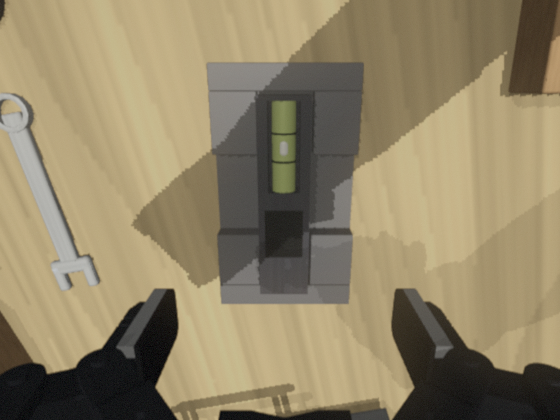

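The wrist view shows the level upright in the picture, with the vial centre near (284,148), the pad near (284,233) and the level's ends at rows 95 and 293. I'll check these against the stereo result.

Run:
```python
from h import *
W=load('w1');T=load('top0')
for u,v in[(284,148),(284,233),(257,95),(314,95),(260,293),(310,293)]: print(onz(W,u,v,.044).round(4))
c=lambda p,a,b,k:((p[0]+.5)/k-.5+a,(p[1]+.5)/k-.5+b)
S=load('scene0')
for w,p,q in[((284,148),(430,264),(261,157)),((284,233),(243,219),(453,137))]:
    print(tri((W,*w),(T,*c(p,95,175,6)),(S,*c(q,340,140,6))))
R=sense()['orientation'];t=sense()['tool_pos'];print(R.T@(np.array([.5273,.287,0.016])-t))
```

```text
[0.5176 0.2485 0.044 ]
[0.5316 0.3141 0.044 ]
[0.5285 0.2081 0.044 ]
[0.4892 0.2165 0.044 ]
[0.5625 0.3627 0.044 ]
[0.5214 0.3715 0.044 ]
(array([0.51868964, 0.24844855, 0.04097895]), [np.float64(0.0010871040213516485), np.float64(0.0010550091735387552), np.float64(0.00010399987041381866)])
(array([0.53283903, 0.3143793 , 0.04409863]), [np.float64(0.0013008437206491873), np.float64(0.0011959348978868877), np.float64(0.00017432079045132746)])
[ 0.00043004 -0.00103473  0.16472685]
```

Emit:
drive_tool:
  steps:
    - {"offset": [0, 0, 0.03], "rotation": [0, 0, 0], "gripper": 1}
    - {"offset": [0, 0, 0.03], "rotation": [0, 0, 0], "gripper": 1}
    - {"offset": [0, 0, 0.03], "rotation": [0, 0, 0], "gripper": 1}
    - {"offset": [0, 0, 0.03], "rotation": [0, 0, 0], "gripper": 1}
    - {"offset": [0, 0, 0.025], "rotation": [0, 0, 0], "gripper": 1}
    - {"offset": [0, 0, 0.019], "rotation": [0, 0, 0], "gripper": 1}
    - {"offset": [0, 0, 0], "rotation": [0, 0, 0], "gripper": 0}
    - {"offset": [0, 0, 0], "rotation": [0, 0, 0], "gripper": 0}
    - {"offset": [0, 0, 0], "rotation": [0, 0, 0], "gripper": 0}
    - {"offset": [0, 0, 0], "rotation": [0, 0, 0], "gripper": 0}
    - {"offset": [0, 0, 0], "rotation": [0, 0, 0], "gripper": 0}
  force: 50

```text
t: 4.08
tool_pos: [0.5277, 0.2884, 0.0187]
orientation: [[-0.214, -0.977, 0.002], [-0.977, 0.214, 0.001], [-0.002, -0.002, -1.0]]
contact_force: [-0.3, 0.2, 6.4]
gripper_width: 0.0391
```

Emit:
drive_tool:
  steps:
    - {"offset": [0, 0, -0.01], "rotation": [0, 0, 0], "gripper": 0}
    - {"offset": [0, 0, -0.015], "rotation": [0, 0, 0], "gripper": 0}
    - {"offset": [0, 0, -0.025], "rotation": [0, 0, 0], "gripper": 0}
    - {"offset": [0, 0, -0.03], "rotation": [0, 0, 0], "gripper": 0}
    - {"offset": [0, 0, -0.03], "rotation": [0, 0, 0], "gripper": 0}
    - {"offset": [0, 0, -0.03], "rotation": [0, 0, 0], "gripper": 0}
    - {"offset": [0, 0, 0], "rotation": [0, 0, 0], "gripper": 0}
    - {"offset": [0, 0, 0], "rotation": [0, 0, 0], "gripper": 0}

```text
t: 5.08
tool_pos: [0.5261, 0.2875, 0.1562]
orientation: [[-0.214, -0.977, -0.002], [-0.977, 0.214, -0.001], [0.001, 0.001, -1.0]]
contact_force: [0.0, -0.1, -4.1]
gripper_width: 0.0394
```

Run:
```python
from h import *
s=sense();print(s['t'],s['joint_pos'].round(1),s['tool_pos'].round(4),s['contact_force'])
snap('wrist','w2');snap('scene','s2')
d=(load('w2')['im'])
```

```text
5.075 [ 28.7  27.4   8.7  71.5  -0.  -49. ] [0.5261 0.2875 0.1562] [ 0.04380711 -0.11429211 -4.1015963 ]
```

View pics/w2.png

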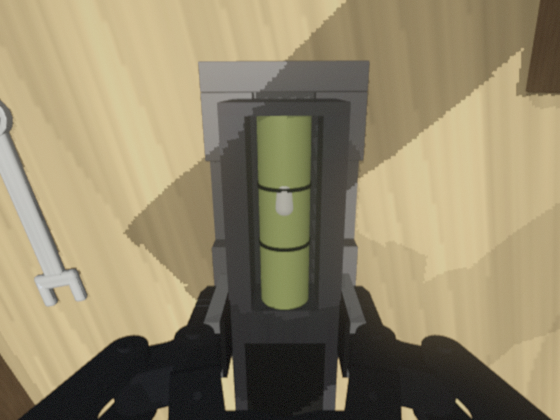

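View pics/s2.png

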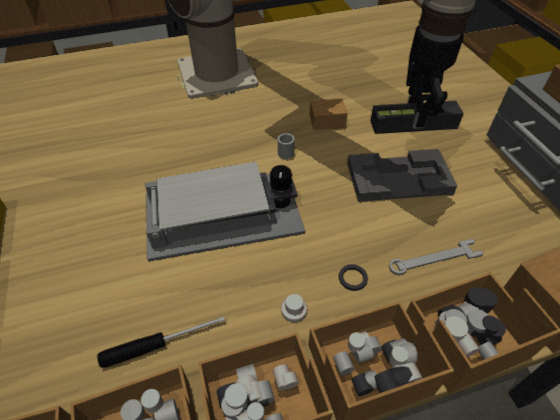

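Emit:
drive_tool:
  steps:
    - {"offset": [0.02, -0.0036, 0], "rotation": [0, 0, 0], "gripper": 0}
    - {"offset": [0.0354, -0.0061, 0], "rotation": [0, 0, 0], "gripper": 0}
    - {"offset": [0.0354, -0.0061, 0], "rotation": [0, 0, 0], "gripper": 0}
    - {"offset": [0.0354, -0.0061, 0], "rotation": [0, 0, 0], "gripper": 0}
    - {"offset": [0.0354, -0.0061, 0], "rotation": [0, 0, 0], "gripper": 0}
    - {"offset": [0.0354, -0.0061, 0], "rotation": [0, 0, 0], "gripper": 0}
    - {"offset": [0.0354, -0.0061, 0], "rotation": [0, 0, 0], "gripper": 0}
    - {"offset": [0.0354, -0.0061, 0], "rotation": [0, 0, 0], "gripper": 0}
    - {"offset": [0.0354, -0.0061, 0], "rotation": [0, 0, 0], "gripper": 0}
    - {"offset": [0.0354, -0.0061, 0], "rotation": [0, 0, 0], "gripper": 0}
    - {"offset": [0.0354, -0.0061, 0], "rotation": [0, 0, 0], "gripper": 0}
    - {"offset": [0.0284, -0.0055, 0], "rotation": [0, 0, 0], "gripper": 0}
    - {"offset": [0, 0, 0], "rotation": [0, 0, -0.065], "gripper": 0}
    - {"offset": [0, 0, 0], "rotation": [0, 0, -0.064], "gripper": 0}
    - {"offset": [0, 0, 0.02], "rotation": [0, 0, 0], "gripper": 0}
    - {"offset": [0, 0, 0.02], "rotation": [0, 0, 0], "gripper": 0}
    - {"offset": [0, 0, 0.015], "rotation": [0, 0, 0], "gripper": 0}
    - {"offset": [0, 0, 0], "rotation": [0, 0, 0], "gripper": 0}

```text
t: 7.42
tool_pos: [0.5075, -0.1203, 0.1007]
orientation: [[-0.087, -0.996, -0.004], [-0.996, 0.087, 0.001], [-0.0, 0.004, -1.0]]
contact_force: [-0.1, 0.1, -3.5]
gripper_width: 0.0394
```

Run:
```python
from h import *
s=sense();print(s['t'],s['joint_pos'].round(1),s['tool_pos'].round(4),s['contact_force'])
snap('wrist','w3');snap('scene','s3')
```

```text
7.425 [-13.3  21.7  -9.   59.5  -0.  -98.3] [ 0.5075 -0.1203  0.1007] [-0.06765404  0.10494526 -3.48275384]
```

View pics/w3.png

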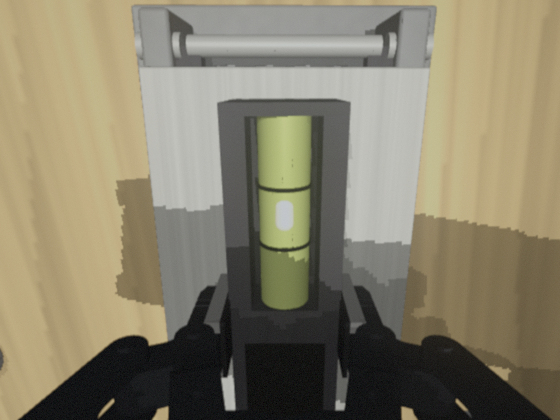

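View pics/s3.png

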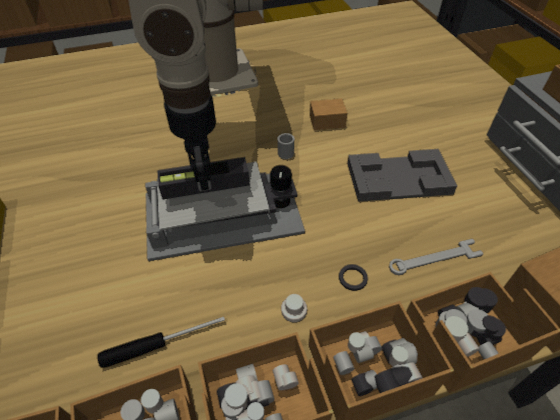

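The level is aligned over the shelf, and its bubble reads centred (row 215, lines at 187 and 246). Lowering.

Emit:
drive_tool:
  steps:
    - {"offset": [0, 0, 0.01], "rotation": [0, 0, 0], "gripper": 0}
    - {"offset": [0, 0, 0.007], "rotation": [0, 0, 0], "gripper": 0}
    - {"offset": [0, 0, 0.003], "rotation": [0, 0, 0], "gripper": 0}
    - {"offset": [0, 0, 0.002], "rotation": [0, 0, 0], "gripper": 0}
    - {"offset": [0, 0, 0], "rotation": [0, 0, 0], "gripper": 0}

```text
t: 8.15
tool_pos: [0.5092, -0.1202, 0.0802]
orientation: [[-0.086, -0.996, -0.0], [-0.996, 0.086, 0.0], [-0.0, 0.0, -1.0]]
contact_force: [0.5, 0.4, -3.7]
gripper_width: 0.0391
```

Emit:
drive_tool:
  steps:
    - {"offset": [0, 0, 0.002], "rotation": [0, 0, 0], "gripper": 0}
    - {"offset": [0, 0, 0.001], "rotation": [0, 0, 0], "gripper": 0}
    - {"offset": [0, 0, 0.001], "rotation": [0, 0, 0], "gripper": 0}

```text
t: 8.52
tool_pos: [0.5097, -0.1203, 0.0769]
orientation: [[-0.087, -0.996, 0.001], [-0.996, 0.087, 0.0], [-0.0, -0.001, -1.0]]
contact_force: [0.3, 1.0, 1.9]
gripper_width: 0.0391
```

Emit:
drive_tool:
  steps:
    - {"offset": [0, 0, 0.001], "rotation": [0, 0, 0], "gripper": 0}
    - {"offset": [0, 0, 0.001], "rotation": [0, 0, 0], "gripper": 0}

```text
t: 8.78
tool_pos: [0.5097, -0.12, 0.0747]
orientation: [[-0.086, -0.996, 0.001], [-0.996, 0.086, 0.001], [-0.001, -0.001, -1.0]]
contact_force: [-1.1, 1.1, 4.5]
gripper_width: 0.039
```

Emit:
drive_tool:
  steps:
    - {"offset": [0, 0, 0], "rotation": [0, 0, 0], "gripper": 0.65}
    - {"offset": [0, 0, 0], "rotation": [0, 0, 0], "gripper": 0.65}
    - {"offset": [0, 0, 0], "rotation": [0, 0, 0], "gripper": 0.65}
    - {"offset": [0, 0, -0.01], "rotation": [0, 0, 0], "gripper": 0.65}
    - {"offset": [0, 0, -0.02], "rotation": [0, 0, 0], "gripper": 0.65}
    - {"offset": [0, 0, -0.03], "rotation": [0, 0, 0], "gripper": 0.65}
    - {"offset": [0, 0, -0.03], "rotation": [0, 0, 0], "gripper": 0.65}

```text
t: 9.65
tool_pos: [0.5092, -0.1202, 0.1658]
orientation: [[-0.086, -0.996, 0.0], [-0.996, 0.086, -0.0], [0.0, -0.0, -1.0]]
contact_force: [0.4, -0.7, 0.8]
gripper_width: 0.0554
```

Run:
```python
from h import *
s=sense();print(s['t'],s['joint_pos'].round(1),s['tool_pos'].round(4),s['contact_force'])
snap('wrist','w4');snap('scene','s4')
im=load('s4')['im'];cv2.imwrite('pics/zs4.png',cv2.resize(im[140:255,140:310,::-1],None,fx=4.5,fy=4.5,interpolation=cv2.INTER_CUBIC))
```

```text
9.65 [-13.3  18.5  -3.3  68.2  -0.  -98.3] [ 0.5092 -0.1202  0.1658] [ 0.37814094 -0.74409129  0.7861893 ]
```

View pics/w4.png

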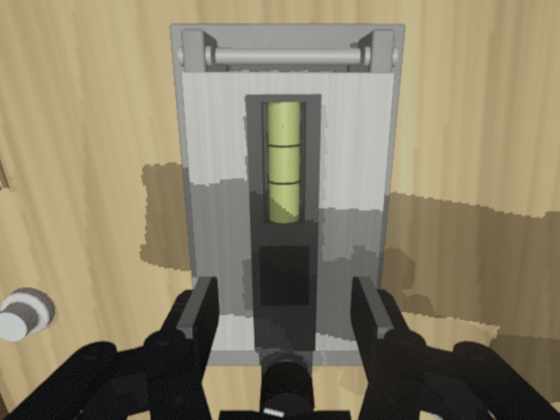

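View pics/zs4.png

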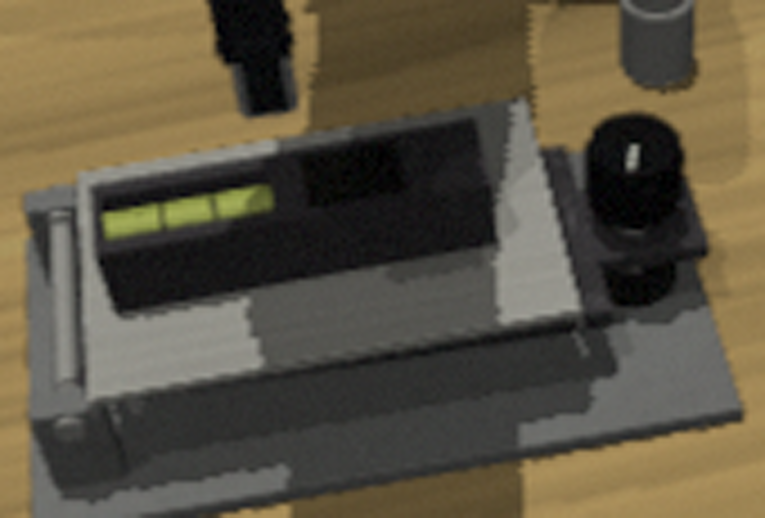

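The level lies straight on the shelf, with its pad near (285,275) in the wrist view. The bubble is out of sight at its high (foot) end, as expected with the shelf free. Next I'll shut the fingers and press on the pad to read the slope.

Run:
```python
from h import *
W=load('w4');p=onz(W,285,275,.103);v=onz(W,285,164,.101);print(p,v,np.linalg.norm(p-v))
for q in[(183,72),(393,72)]:print(onz(W,*q,.066))
for q in[(247,95),(320,95)]:print(onz(W,*q,.102))
s=sense();print(s['orientation'].T@(p-s['tool_pos']))
```

```text
[ 0.51043985 -0.09491188  0.103     ] [ 0.5046967  -0.16216985  0.101     ] 0.06753235097984155
[ 0.56137577 -0.21614293  0.066     ]
[ 0.43582698 -0.20538292  0.066     ]
[ 0.52129159 -0.2001482   0.102     ]
[ 0.48346597 -0.19690259  0.102     ]
[-0.02581034  0.00423377  0.06561148]
```

Emit:
drive_tool:
  steps:
    - {"offset": [-0.026, 0, 0], "rotation": [0, 0, 0], "gripper": 0}
    - {"offset": [0, 0, 0.01], "rotation": [0, 0, 0], "gripper": 0}
    - {"offset": [0, 0, 0.015], "rotation": [0, 0, 0], "gripper": 0}
    - {"offset": [0, 0, 0.015], "rotation": [0, 0, 0], "gripper": 0}
    - {"offset": [0, 0, 0.01], "rotation": [0, 0, 0], "gripper": 0}
    - {"offset": [0, 0, 0.005], "rotation": [0, 0, 0], "gripper": 0}

```text
t: 10.5
tool_pos: [0.5108, -0.0945, 0.108]
orientation: [[-0.087, -0.996, -0.002], [-0.996, 0.087, 0.0], [-0.0, 0.002, -1.0]]
contact_force: [-1.1, -0.3, -0.6]
gripper_width: -0.0001
```

Emit:
drive_tool:
  steps:
    - {"offset": [0, 0, 0.003], "rotation": [0, 0, 0], "gripper": 0}
    - {"offset": [0, 0, 0.002], "rotation": [0, 0, 0], "gripper": 0}
    - {"offset": [0, 0, 0.002], "rotation": [0, 0, 0], "gripper": 0}
    - {"offset": [0, 0, 0.001], "rotation": [0, 0, 0], "gripper": 0}

```text
t: 11.0
tool_pos: [0.512, -0.094, 0.102]
orientation: [[-0.086, -0.996, 0.001], [-0.996, 0.086, 0.001], [-0.001, -0.001, -1.0]]
contact_force: [-1.0, 1.8, 3.8]
gripper_width: -0.0002
```

Emit:
drive_tool:
  steps:
    - {"offset": [0, 0, 0.002], "rotation": [0, 0, 0], "gripper": 0}
    - {"offset": [0, 0, 0.002], "rotation": [0, 0, 0], "gripper": 0}
    - {"offset": [0, 0, 0.001], "rotation": [0, 0, 0], "gripper": 0}

```text
t: 11.38
tool_pos: [0.5123, -0.0927, 0.0971]
orientation: [[-0.085, -0.996, 0.002], [-0.996, 0.085, 0.003], [-0.003, -0.002, -1.0]]
contact_force: [-0.4, 5.8, 7.4]
gripper_width: -0.0001
```

Emit:
drive_tool:
  steps:
    - {"offset": [0, 0, 0.0015], "rotation": [0, 0, 0], "gripper": 0}
    - {"offset": [0, 0, 0.001], "rotation": [0, 0, 0], "gripper": 0}
    - {"offset": [0, 0, 0], "rotation": [0, 0, 0], "gripper": 0}

```text
t: 11.75
tool_pos: [0.5126, -0.0925, 0.0963]
orientation: [[-0.085, -0.996, 0.004], [-0.996, 0.085, 0.003], [-0.004, -0.003, -1.0]]
contact_force: [-3.0, 6.4, 15.2]
gripper_width: 0.0004
```

```bash
cat > z.py <<'E'
from h import *
import sys
n=sys.argv[1]
s=sense();print(s['t'],s['tool_pos'].round(4),s['contact_force'].round(1),s['joint_pos'].round(1))
w,_=snap('wrist','w'+n)
q=cv2.resize(w[60:360,190:380,::-1],None,fx=2,fy=2,interpolation=cv2.INTER_CUBIC)
sc,_=snap('scene','s'+n)
q2=cv2.resize(sc[160:250,140:240,::-1],None,fx=4,fy=4,interpolation=cv2.INTER_CUBIC)
o=np.zeros((600,800,3),np.uint8);o[:,:380]=q;o[:360,390:790]=q2;cv2.imwrite('pics/c'+n+'.png',o)
E
python3 z.py 5
```

```text
11.75 [ 0.5126 -0.0925  0.0963] [-3.   6.4 15.2] [-10.4  21.6  -9.9  58.3   0.2 -95.5]
```

View pics/c5.png

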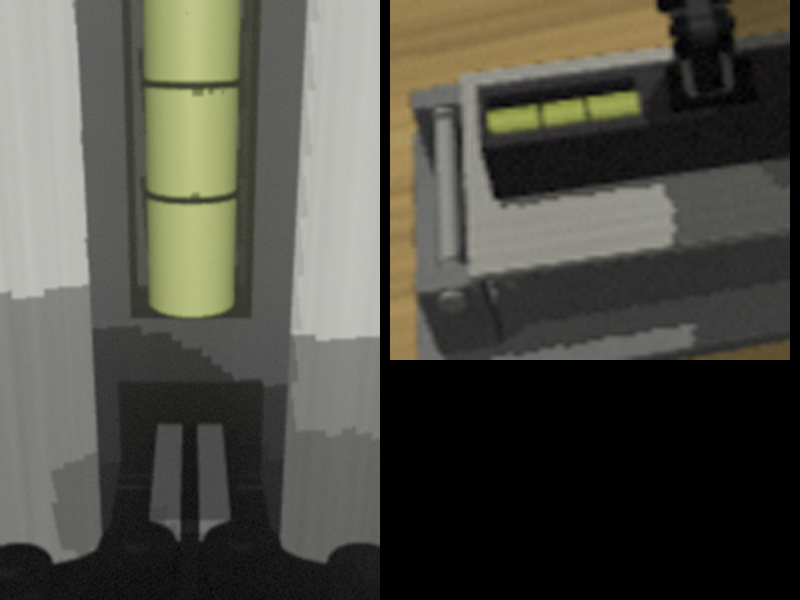

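Run:
```python
from h import *
w=load('w5')['im'];cv2.imwrite('pics/w5z.png',cv2.resize(w[0:230,190:380,::-1],None,fx=2.6,fy=2.6,interpolation=cv2.INTER_CUBIC))
```

```text
(no output)
```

View pics/w5z.png

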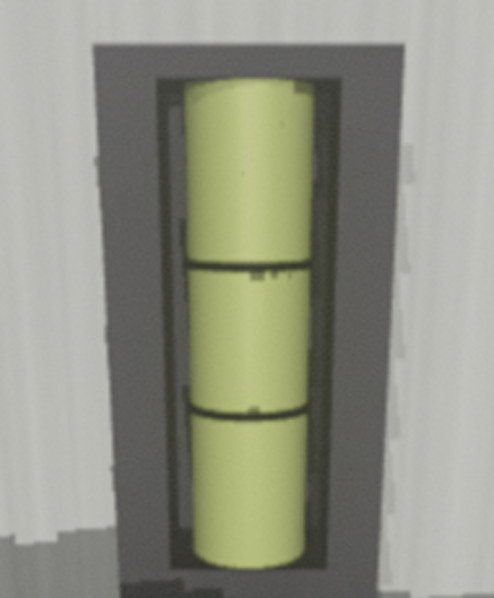

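The force rose sharply (7 to 15 N) over the last 0.8 mm, so the shelf is home. The bubble is hidden in both views, so it must lie far toward the hinge, where it sinks on its arc: a large tilt. I'll go to the knob at (0.521, 0.023), turning the tool back first so the fingers stay clear of the level and shelf.

Emit:
drive_tool:
  steps:
    - {"offset": [0, 0, -0.01], "rotation": [0, 0, 0], "gripper": 0}
    - {"offset": [0, 0, -0.03], "rotation": [0, 0, 0], "gripper": 0}
    - {"offset": [0, 0, -0.04], "rotation": [0, 0, 0], "gripper": 0.8}
    - {"offset": [-0.0295, 0, 0], "rotation": [0, 0, 0], "gripper": 0.8}
    - {"offset": [-0.0295, 0, 0], "rotation": [0, 0, 0], "gripper": 0.8}
    - {"offset": [-0.0295, 0, 0], "rotation": [0, 0, 0], "gripper": 0.8}
    - {"offset": [-0.0295, 0, 0], "rotation": [0, 0, 0], "gripper": 0.8}
    - {"offset": [0, 0, 0], "rotation": [0, 0, -0.17], "gripper": 0.8}
    - {"offset": [0, 0, 0], "rotation": [0, 0, -0.17], "gripper": 0.8}
    - {"offset": [0, 0, 0], "rotation": [0, 0, -0.17], "gripper": 0.8}
    - {"offset": [0, 0, 0], "rotation": [0, 0, -0.17], "gripper": 0.8}
    - {"offset": [0, 0, 0], "rotation": [0, 0, -0.17], "gripper": 0.8}
    - {"offset": [0, 0, 0], "rotation": [0, 0, 0], "gripper": 0.8}

```text
t: 13.48
tool_pos: [0.5215, 0.0229, 0.1734]
orientation: [[0.69, -0.724, -0.001], [-0.724, -0.69, -0.001], [0.0, 0.001, -1.0]]
contact_force: [-0.4, 0.2, 0.6]
gripper_width: 0.0683
```

Run:
```python
from h import *
s=sense();print(s['t'],s['joint_pos'].round(1),s['tool_pos'].round(4),s['orientation'].round(3))
print(s['orientation'].T@(np.array([.5209,.0228,.074])-s['tool_pos']))
snap('wrist','w6');snap('scene','s6')
im=load('s6')['im'];cv2.imwrite('pics/zs6.png',cv2.resize(im[100:255,140:310,::-1],None,fx=3.5,fy=3.5,interpolation=cv2.INTER_CUBIC))
```

```text
13.475 [   2.5   18.1   -2.6   69.3   -0.  -131.1] [0.5215 0.0229 0.1734] [[ 0.69  -0.724 -0.001]
 [-0.724 -0.69  -0.001]
 [ 0.     0.001 -1.   ]]
[-0.0003812   0.00041865  0.09944917]
```

View pics/w6.png

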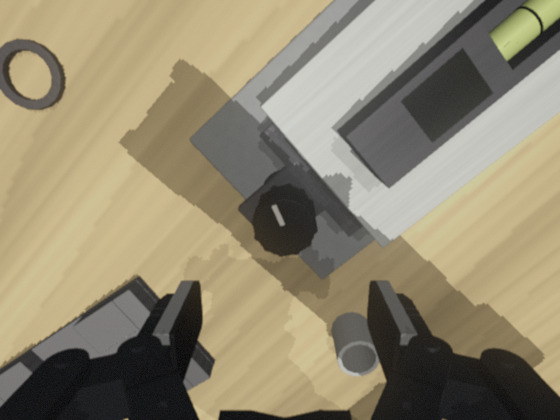

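View pics/zs6.png

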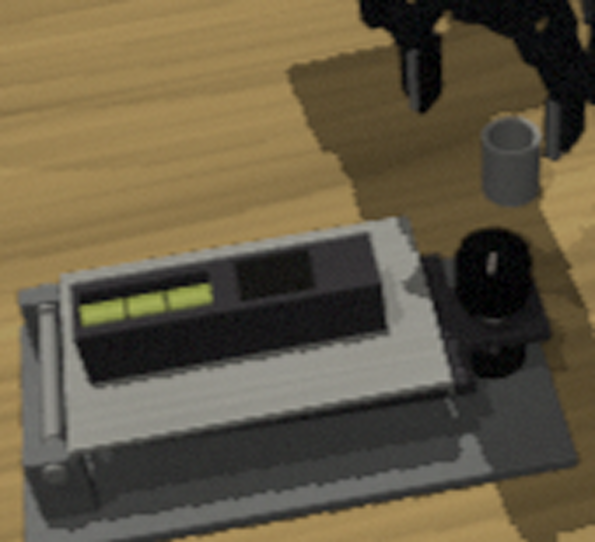

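The wrist view shows the knob's top disc at (284,217). I'll triangulate its height with the scene view.

Run:
```python
from h import *
W=load('w6');T=load('top0');S=load('scene0')
c=lambda p,a,b,k:((p[0]+.5)/k-.5+a,(p[1]+.5)/k-.5+b)
t=(T,*c((110,192),250,180,5));s=(S,*c((636,60),140,160,4.5))
print(tri((W,285,218),t,s));print(tri((W,285,218),s));print(onz(W,285,218,.095),onz(W,285,218,.09))
# pointer mark base/tip
```

```text
(array([0.52169134, 0.02212465, 0.08895732]), [np.float64(0.0024734553028839205), np.float64(0.00106396671259473), np.float64(0.0016041983072690115)])
(array([0.52415322, 0.02077198, 0.09266474]), [np.float64(0.001657482134858303), np.float64(0.001657482134858334)])
[0.52469108 0.01848608 0.095     ] [0.52346561 0.01973384 0.09      ]
```

Emit:
drive_tool:
  steps:
    - {"offset": [0.0005, 0, 0.03], "rotation": [0, 0, 0], "gripper": 0.8}
    - {"offset": [0, 0, 0.03], "rotation": [0, 0, 0], "gripper": 0.8}
    - {"offset": [0, 0, 0.025], "rotation": [0, 0, 0], "gripper": 0.8}
    - {"offset": [0, 0, 0.015], "rotation": [0, 0, 0], "gripper": 0.8}
    - {"offset": [0, 0, 0.005], "rotation": [0, 0, 0], "gripper": 0.8}
    - {"offset": [0, 0, 0], "rotation": [0, 0, 0], "gripper": 0}
    - {"offset": [0, 0, 0], "rotation": [0, 0, 0], "gripper": 0}
    - {"offset": [0, 0, 0], "rotation": [0, 0, 0], "gripper": 0}
    - {"offset": [0, 0, 0], "rotation": [0, 0, 0], "gripper": 0}
  force: 40

```text
t: 14.7
tool_pos: [0.5224, 0.0224, 0.0696]
orientation: [[0.691, -0.723, 0.001], [-0.723, -0.691, -0.001], [0.002, -0.0, -1.0]]
contact_force: [-1.1, -3.5, 3.2]
gripper_width: 0.0386
```

Emit:
drive_tool:
  steps:
    - {"offset": [0, 0, 0], "rotation": [0, 0, 0.17], "gripper": 0}
    - {"offset": [0, 0, 0], "rotation": [0, 0, 0.17], "gripper": 0}
    - {"offset": [0, 0, 0], "rotation": [0, 0, 0.17], "gripper": 0}
    - {"offset": [0, 0, 0], "rotation": [0, 0, 0.17], "gripper": 0}
    - {"offset": [0, 0, 0], "rotation": [0, 0, 0.17], "gripper": 0}
    - {"offset": [0, 0, 0], "rotation": [0, 0, 0.17], "gripper": 0}
    - {"offset": [0, 0, 0], "rotation": [0, 0, 0.17], "gripper": 0}
    - {"offset": [0, 0, 0], "rotation": [0, 0, 0.17], "gripper": 0}
    - {"offset": [0, 0, 0], "rotation": [0, 0, 0.17], "gripper": 0}
    - {"offset": [0, 0, 0], "rotation": [0, 0, 0.17], "gripper": 0}
    - {"offset": [0, 0, 0], "rotation": [0, 0, 0], "gripper": 0}

```text
t: 16.08
tool_pos: [0.5221, 0.0219, 0.0718]
orientation: [[-0.806, -0.591, 0.002], [-0.591, 0.806, -0.002], [-0.0, -0.003, -1.0]]
contact_force: [-8.1, -3.3, 19.0]
gripper_width: 0.0387
```

Emit:
drive_tool:
  steps:
    - {"offset": [0, 0, 0], "rotation": [0, 0, 0], "gripper": 0.7}
    - {"offset": [0, 0, 0], "rotation": [0, 0, 0], "gripper": 0.7}
    - {"offset": [0, 0, -0.02], "rotation": [0, 0, 0], "gripper": 0.7}
    - {"offset": [0, 0, -0.04], "rotation": [0, 0, 0], "gripper": 0.7}
    - {"offset": [0, 0, -0.03], "rotation": [0, 0, -0.17], "gripper": 0.4}
    - {"offset": [0, 0, 0], "rotation": [0, 0, -0.17], "gripper": 0}
    - {"offset": [0, 0, 0], "rotation": [0, 0, -0.17], "gripper": 0}
    - {"offset": [0, 0, 0], "rotation": [0, 0, -0.17], "gripper": 0}
    - {"offset": [0, 0, 0], "rotation": [0, 0, -0.17], "gripper": 0}
    - {"offset": [0.0295, 0, 0], "rotation": [0, 0, 0], "gripper": 0}
    - {"offset": [0.0295, 0, 0], "rotation": [0, 0, 0], "gripper": 0}
    - {"offset": [0.0295, 0, 0], "rotation": [0, 0, 0], "gripper": 0}
    - {"offset": [0.0285, 0, 0], "rotation": [0, 0, 0], "gripper": 0}
    - {"offset": [0, 0, 0.02], "rotation": [0, 0, 0], "gripper": 0}
    - {"offset": [0, 0, 0.02], "rotation": [0, 0, 0], "gripper": 0}
    - {"offset": [0, 0, 0], "rotation": [0, 0, 0], "gripper": 0}

```text
t: 18.08
tool_pos: [0.5105, -0.0933, 0.1168]
orientation: [[-0.087, -0.996, -0.004], [-0.996, 0.087, 0.001], [-0.001, 0.004, -1.0]]
contact_force: [0.3, 0.4, 0.4]
gripper_width: -0.0001
```

```bash
python3 z.py 7
```

```text
18.075 [ 0.5105 -0.0933  0.1168] [0.3 0.4 0.4] [-10.4  20.6  -8.1  61.6   0.  -95.4]
```

View pics/w7.png

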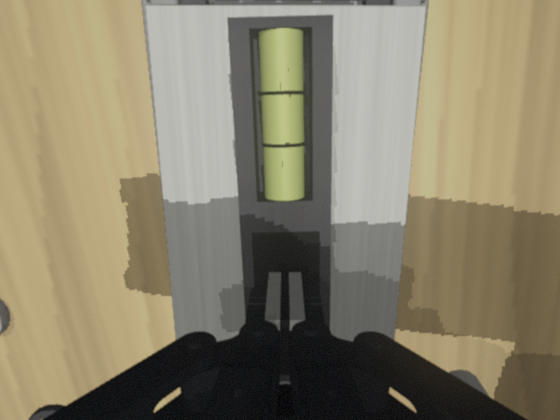

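The pad at (285,260) is under the fingers, so I'll press.

Emit:
drive_tool:
  steps:
    - {"offset": [0, 0, 0.006], "rotation": [0, 0, 0], "gripper": 0}
    - {"offset": [0, 0, 0.004], "rotation": [0, 0, 0], "gripper": 0}
    - {"offset": [0, 0, 0.002], "rotation": [0, 0, 0], "gripper": 0}
    - {"offset": [0, 0, 0.002], "rotation": [0, 0, 0], "gripper": 0}
    - {"offset": [0, 0, 0.002], "rotation": [0, 0, 0], "gripper": 0}

```text
t: 18.8
tool_pos: [0.5122, -0.0928, 0.1033]
orientation: [[-0.086, -0.996, 0.001], [-0.996, 0.086, 0.002], [-0.002, -0.001, -1.0]]
contact_force: [-0.6, 2.9, 6.2]
gripper_width: -0.0002
```

Emit:
drive_tool:
  steps:
    - {"offset": [0, 0, 0.0015], "rotation": [0, 0, 0], "gripper": 0}
    - {"offset": [0, 0, 0.0015], "rotation": [0, 0, 0], "gripper": 0}
    - {"offset": [0, 0, 0.001], "rotation": [0, 0, 0], "gripper": 0}

```text
t: 19.18
tool_pos: [0.5125, -0.0925, 0.0995]
orientation: [[-0.086, -0.996, 0.002], [-0.996, 0.086, 0.002], [-0.003, -0.001, -1.0]]
contact_force: [-1.0, 5.6, 7.9]
gripper_width: 0.0
```

Emit:
drive_tool:
  steps:
    - {"offset": [0, 0, 0.001], "rotation": [0, 0, 0], "gripper": 0}
    - {"offset": [0, 0, 0.001], "rotation": [0, 0, 0], "gripper": 0}
    - {"offset": [0, 0, 0], "rotation": [0, 0, 0], "gripper": 0}

```text
t: 19.55
tool_pos: [0.5129, -0.0923, 0.0991]
orientation: [[-0.085, -0.996, 0.003], [-0.996, 0.085, 0.002], [-0.003, -0.003, -1.0]]
contact_force: [-3.4, 7.3, 15.7]
gripper_width: -0.0
```

```bash
sed -i 's/60:360,190:380,::-1\],None,fx=2,fy=2/0:250,190:380,::-1],None,fx=2.0,fy=2.4/' z.py; python3 z.py 8
```

```text
19.55 [ 0.5129 -0.0923  0.0991] [-3.4  7.3 15.7] [-10.3  21.5  -9.6  58.7   0.2 -95.4]
```

View pics/c8.png

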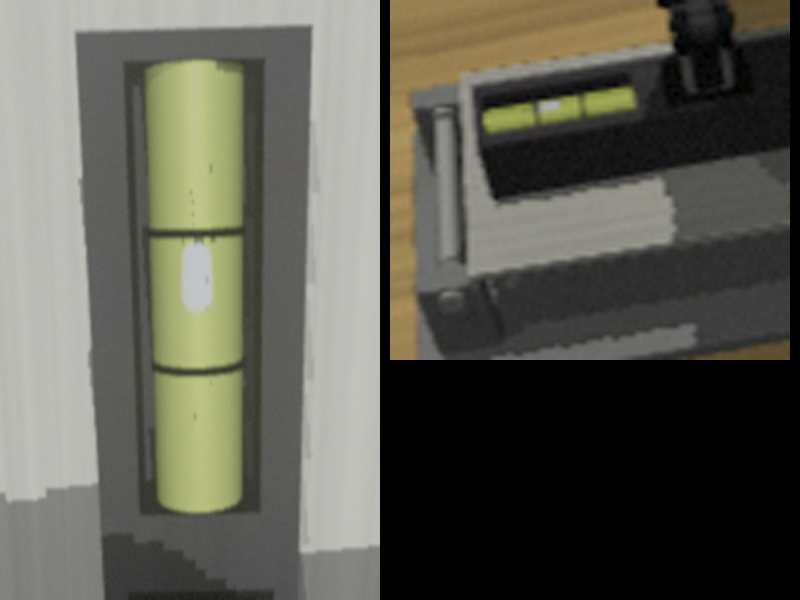

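The bubble is now visible between the lines, a few mm toward the hinge. I'll let it settle and measure by rays.

Emit:
drive_tool:
  steps:
    - {"offset": [0, 0, 0], "rotation": [0, 0, 0], "gripper": 0}
    - {"offset": [0, 0, 0], "rotation": [0, 0, 0], "gripper": 0}
    - {"offset": [0, 0, 0], "rotation": [0, 0, 0], "gripper": 0}
    - {"offset": [0, 0, 0], "rotation": [0, 0, 0], "gripper": 0}

```text
t: 20.15
tool_pos: [0.5129, -0.0923, 0.0991]
orientation: [[-0.085, -0.996, 0.003], [-0.996, 0.085, 0.002], [-0.003, -0.003, -1.0]]
contact_force: [-3.4, 5.2, 14.4]
gripper_width: 0.0003
```

```bash
cat > b.py <<'E'
from h import *
import sys
n=sys.argv[1];W=load('w'+n);im=W['im'].astype(int)
ax=np.array([np.cos(np.radians(85.04)),np.sin(np.radians(85.04))])
sub=im[0:260,250:320]
white=(sub.min(2)>150)&((sub.max(2)-sub.min(2))<45)
nn,lab,st,ce=cv2.connectedComponentsWithStats(white.astype(np.uint8))
for k in range(1,nn):
    if st[k,4]>30: print('white',st[k],ce[k]+[250,0])
hsv=cv2.cvtColor(W['im'],cv2.COLOR_RGB2HSV)
g=((hsv[:,:,0]>25)&(hsv[:,:,0]<40)&(hsv[:,:,1]>90)).astype(np.uint8);g[:,:250]=0;g[:,320:]=0;g[260:]=0
col=im[:260,:,:].sum(2)[:,272:276].mean(1)
# dark line rows along bubble centre col and sides
for c in(270,284,294):
    v=im[:260,c-1:c+2].sum(2).mean(1); r=[i for i in range(40,230) if v[i]<330 and v[i]==v[max(0,i-5):i+6].min()]; print('dark',c,r)
E
python3 z.py 9; python3 b.py 9
```

```text
20.15 [ 0.5129 -0.0923  0.0991] [-3.4  5.2 14.4] [-10.3  21.5  -9.6  58.7   0.2 -95.4]
white [  0   0  70  12 809] [283.75278121   5.28924598]
white [ 30  99  17  30 413] [288.00242131 113.48668281]
dark 270 [97, 154, 212]
dark 284 [97, 155, 215]
dark 294 [97, 154, 215, 223]
```

Run:
```python
from h import *
a=load('w9')['im'];b=load('s9')['im']
o=np.zeros((600,800,3),np.uint8);o[:560,:400]=cv2.resize(a[60:200,240:340,::-1],None,fx=4,fy=4,interpolation=cv2.INTER_CUBIC)
o[:280,400:800]=cv2.resize(b[175:203,158:208,::-1],None,fx=8,fy=10,interpolation=cv2.INTER_CUBIC);cv2.imwrite('pics/d9.png',o)
```

```text
(no output)
```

View pics/d9.png

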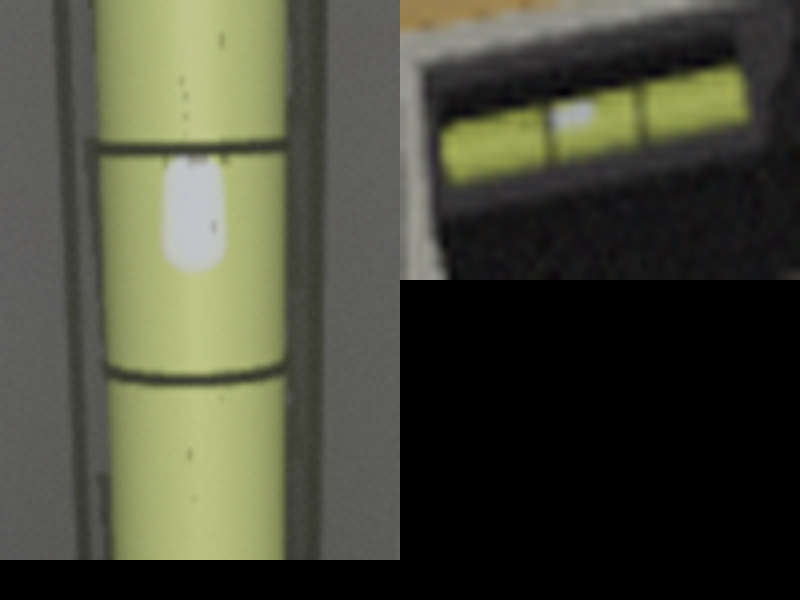

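The lines are at rows 97 and 154.5 (2.74 px/mm) and the bubble at about 114. That is about 4.3 mm toward the hinge, or a little more given the sunken end, so about 0.45 rad more clockwise.

Emit:
drive_tool:
  steps:
    - {"offset": [0, 0, -0.01], "rotation": [0, 0, 0], "gripper": 0}
    - {"offset": [0, 0, -0.03], "rotation": [0, 0, 0], "gripper": 0}
    - {"offset": [0, 0, -0.04], "rotation": [0, 0, 0], "gripper": 0.8}
    - {"offset": [-0.029, -0.0004, 0], "rotation": [0, 0, 0], "gripper": 0.8}
    - {"offset": [-0.029, -0.0004, 0], "rotation": [0, 0, 0], "gripper": 0.8}
    - {"offset": [-0.029, -0.0003, 0], "rotation": [0, 0, 0], "gripper": 0.8}
    - {"offset": [-0.029, -0.0003, 0], "rotation": [0, 0, 0], "gripper": 0.8}
    - {"offset": [0, 0, 0], "rotation": [0, 0, -0.17], "gripper": 0.8}
    - {"offset": [0, 0, 0.03], "rotation": [0, 0, -0.05], "gripper": 0.8}
    - {"offset": [0, 0, 0], "rotation": [0, 0, 0], "gripper": 0.8}

```text
t: 21.5
tool_pos: [0.5213, 0.0214, 0.1445]
orientation: [[0.132, -0.991, -0.006], [-0.991, -0.132, -0.001], [0.0, 0.006, -1.0]]
contact_force: [0.0, 0.3, -0.5]
gripper_width: 0.0684
```

Emit:
drive_tool:
  steps:
    - {"offset": [-0.0008, -0.0006, 0.025], "rotation": [0, 0, 0], "gripper": 0.8}
    - {"offset": [0, 0, 0.025], "rotation": [0, 0, 0], "gripper": 0.8}
    - {"offset": [0, 0, 0.015], "rotation": [0, 0, 0], "gripper": 0.8}
    - {"offset": [0, 0, 0.007], "rotation": [0, 0, 0], "gripper": 0.8}
    - {"offset": [0, 0, 0], "rotation": [0, 0, 0], "gripper": 0}
    - {"offset": [0, 0, 0], "rotation": [0, 0, 0], "gripper": 0}
    - {"offset": [0, 0, 0], "rotation": [0, 0, 0], "gripper": 0}
    - {"offset": [0, 0, 0], "rotation": [0, 0, 0], "gripper": 0}
    - {"offset": [0, 0, 0], "rotation": [0, 0, 0.15], "gripper": 0}
    - {"offset": [0, 0, 0], "rotation": [0, 0, 0.15], "gripper": 0}
    - {"offset": [0, 0, 0], "rotation": [0, 0, 0.15], "gripper": 0}
    - {"offset": [0, 0, 0], "rotation": [0, 0, 0], "gripper": 0}

```text
t: 23.0
tool_pos: [0.5226, 0.0223, 0.0763]
orientation: [[-0.312, -0.95, -0.001], [-0.95, 0.312, -0.001], [0.001, 0.001, -1.0]]
contact_force: [-6.5, -1.4, 8.0]
gripper_width: 0.0386
```

Emit:
drive_tool:
  steps:
    - {"offset": [0, 0, 0], "rotation": [0, 0, 0], "gripper": 0.7}
    - {"offset": [0, 0, 0], "rotation": [0, 0, 0], "gripper": 0.7}
    - {"offset": [0, 0, -0.02], "rotation": [0, 0, 0], "gripper": 0.7}
    - {"offset": [0, 0, -0.04], "rotation": [0, 0, 0], "gripper": 0.7}
    - {"offset": [0, 0, -0.025], "rotation": [0, 0, -0.12], "gripper": 0.4}
    - {"offset": [0, 0, 0], "rotation": [0, 0, -0.11], "gripper": 0}
    - {"offset": [0.029, 0, 0], "rotation": [0, 0, 0], "gripper": 0}
    - {"offset": [0.029, 0, 0], "rotation": [0, 0, 0], "gripper": 0}
    - {"offset": [0.029, 0, 0], "rotation": [0, 0, 0], "gripper": 0}
    - {"offset": [0.029, 0, 0], "rotation": [0, 0, 0], "gripper": 0}
    - {"offset": [0, 0, 0.02], "rotation": [0, 0, 0], "gripper": 0}
    - {"offset": [0, 0, 0.02], "rotation": [0, 0, 0], "gripper": 0}
    - {"offset": [0, 0, 0], "rotation": [0, 0, 0], "gripper": 0}

```text
t: 24.62
tool_pos: [0.5128, -0.0928, 0.1185]
orientation: [[-0.087, -0.996, -0.003], [-0.996, 0.087, 0.001], [-0.0, 0.003, -1.0]]
contact_force: [-1.0, -0.0, 0.3]
gripper_width: 0.0
```

Emit:
drive_tool:
  steps:
    - {"offset": [0, 0, 0.007], "rotation": [0, 0, 0], "gripper": 0}
    - {"offset": [0, 0, 0.004], "rotation": [0, 0, 0], "gripper": 0}
    - {"offset": [0, 0, 0.002], "rotation": [0, 0, 0], "gripper": 0}
    - {"offset": [0, 0, 0.002], "rotation": [0, 0, 0], "gripper": 0}
    - {"offset": [0, 0, 0.002], "rotation": [0, 0, 0], "gripper": 0}
    - {"offset": [0, 0, 0.001], "rotation": [0, 0, 0], "gripper": 0}

```text
t: 25.38
tool_pos: [0.5144, -0.0922, 0.1024]
orientation: [[-0.086, -0.996, 0.002], [-0.996, 0.086, 0.001], [-0.002, -0.002, -1.0]]
contact_force: [0.5, 4.6, 5.1]
gripper_width: 0.0001
```

Emit:
drive_tool:
  steps:
    - {"offset": [0, 0, 0.0015], "rotation": [0, 0, 0], "gripper": 0}
    - {"offset": [0, 0, 0.001], "rotation": [0, 0, 0], "gripper": 0}
    - {"offset": [0, 0, 0.001], "rotation": [0, 0, 0], "gripper": 0}
    - {"offset": [0, 0, 0], "rotation": [0, 0, 0], "gripper": 0}

```text
t: 25.88
tool_pos: [0.5147, -0.0918, 0.1]
orientation: [[-0.086, -0.996, 0.003], [-0.996, 0.086, 0.002], [-0.002, -0.003, -1.0]]
contact_force: [-2.3, 5.1, 11.8]
gripper_width: -0.0
```

Emit:
drive_tool:
  steps:
    - {"offset": [0, 0, 0.001], "rotation": [0, 0, 0], "gripper": 0}
    - {"offset": [0, 0, 0.0005], "rotation": [0, 0, 0], "gripper": 0}
    - {"offset": [0, 0, 0], "rotation": [0, 0, 0], "gripper": 0}
    - {"offset": [0, 0, 0], "rotation": [0, 0, 0], "gripper": 0}
    - {"offset": [0, 0, 0], "rotation": [0, 0, 0], "gripper": 0}
    - {"offset": [0, 0, 0], "rotation": [0, 0, 0], "gripper": 0}

```text
t: 26.62
tool_pos: [0.515, -0.0916, 0.0996]
orientation: [[-0.085, -0.996, 0.004], [-0.996, 0.085, 0.002], [-0.003, -0.004, -1.0]]
contact_force: [-3.2, 6.1, 17.3]
gripper_width: 0.0001
```

```bash
python3 z.py 10; python3 b.py 10
python3 - <<'E'
from h import *
a=load('w10')['im'];b=load('s10')['im']
o=np.zeros((600,800,3),np.uint8);o[:560,:400]=cv2.resize(a[60:200,240:340,::-1],None,fx=4,fy=4,interpolation=cv2.INTER_CUBIC)
o[:280,400:800]=cv2.resize(b[175:203,158:208,::-1],None,fx=8,fy=10,interpolation=cv2.INTER_CUBIC);cv2.imwrite('pics/d10.png',o)
E
```

```text
26.625 [ 0.515  -0.0916  0.0996] [-3.2  6.1 17.3] [-10.2  21.7  -9.3  58.8   0.2 -95.3]
white [  0   0  70   9 582] [283.23024055   3.67869416]
white [ 36 105  16  30 439] [293.53986333 119.29157175]
dark 270 [76, 85, 94, 119, 130, 141, 148, 164, 177, 189, 199, 209]
dark 284 [94, 151, 211]
dark 294 [94, 152, 217]
```

View pics/d10.png

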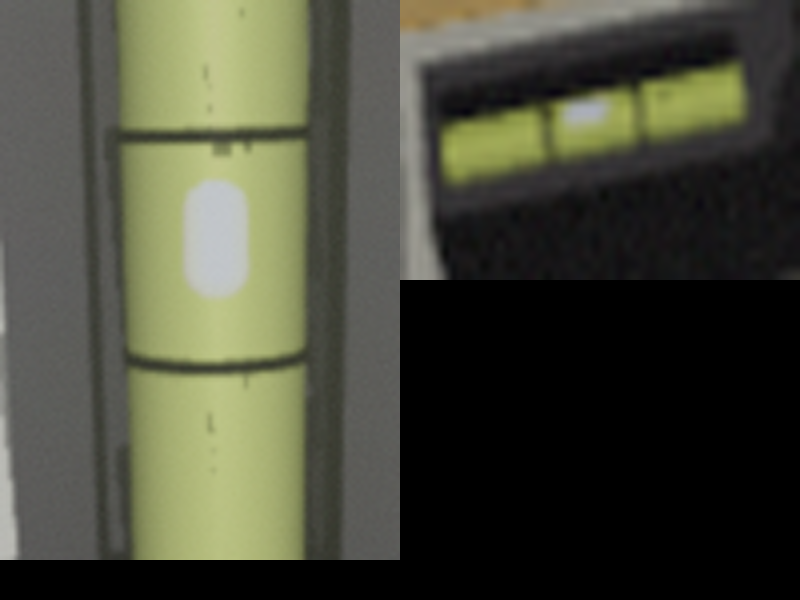

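View pics/s10.png

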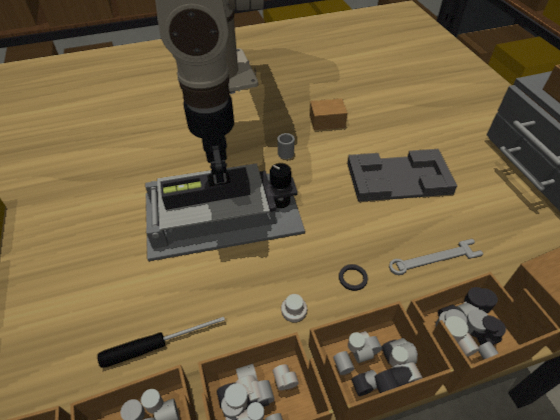

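The bubble is at row 119.3 and the midpoint between the lines at row 122.7, so it stands 1.3 mm toward the hinge. The scene view gives about 1.7 mm. I'll press a little harder to confirm the shelf is truly home: the bubble must not move.

Emit:
drive_tool:
  steps:
    - {"offset": [0, 0, 0.001], "rotation": [0, 0, 0], "gripper": 0}
    - {"offset": [0, 0, 0], "rotation": [0, 0, 0], "gripper": 0}
    - {"offset": [0, 0, 0], "rotation": [0, 0, 0], "gripper": 0}
    - {"offset": [0, 0, 0], "rotation": [0, 0, 0], "gripper": 0}
    - {"offset": [0, 0, 0], "rotation": [0, 0, 0], "gripper": 0}
    - {"offset": [0, 0, 0], "rotation": [0, 0, 0], "gripper": 0}

```text
t: 27.48
tool_pos: [0.5152, -0.0916, 0.0993]
orientation: [[-0.085, -0.996, 0.005], [-0.996, 0.085, 0.002], [-0.003, -0.005, -1.0]]
contact_force: [-4.7, 7.3, 21.1]
gripper_width: 0.0001
```

```bash
python3 z.py 11; python3 b.py 11
python3 - <<'E'
from h import *
W=load('w11');v=onz(W,293,122.5,.098);print(v, v[:2]+.042*np.array([np.cos(np.radians(85)),np.sin(np.radians(85))]),'pan',[.5092,-.1125])
E
```

```text
27.475 [ 0.5152 -0.0916  0.0993] [-4.7  7.3 21.1] [-10.2  21.7  -9.4  58.7   0.2 -95.3]
white [  0   0  70   9 567] [283.25396825   3.57142857]
white [ 36 100  17  31 442] [293.68778281 115.42533937]
dark 270 [71, 94, 116, 125, 149, 161, 174, 184, 203, 221]
dark 284 [94, 152, 211, 224]
dark 294 [94, 152, 212, 223]
[ 0.50563642 -0.16103215  0.098     ] [ 0.50929696 -0.11919197] pan [0.5092, -0.1125]
```

View pics/w11.png

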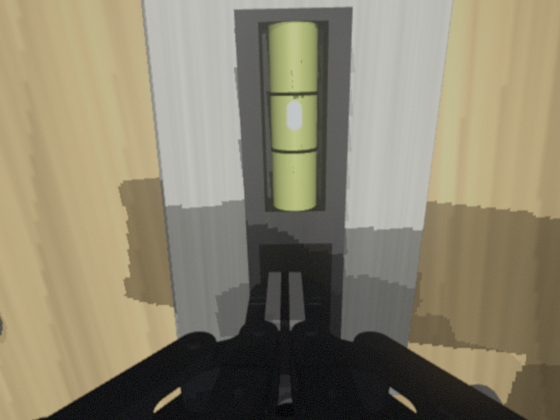

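Pressing harder moved the bubble to row 115.4, about -2.8 mm, so the stop is slightly soft. That margin is thin, and there's time for one more small turn of 0.27 rad.

Emit:
drive_tool:
  steps:
    - {"offset": [0, 0, -0.01], "rotation": [0, 0, 0], "gripper": 0}
    - {"offset": [0, 0, -0.03], "rotation": [0, 0, 0], "gripper": 0}
    - {"offset": [0, 0, -0.04], "rotation": [0, 0, 0], "gripper": 0.8}
    - {"offset": [-0.0289, 0, 0], "rotation": [0, 0, 0], "gripper": 0.8}
    - {"offset": [-0.0289, 0, 0], "rotation": [0, 0, 0], "gripper": 0.8}
    - {"offset": [-0.0289, 0, 0], "rotation": [0, 0, 0], "gripper": 0.8}
    - {"offset": [-0.0289, 0, 0], "rotation": [0, 0, 0], "gripper": 0.8}
    - {"offset": [0, 0, 0.03], "rotation": [0, 0, -0.13], "gripper": 0.8}
    - {"offset": [0, 0, 0], "rotation": [0, 0, 0], "gripper": 0.8}

```text
t: 28.7
tool_pos: [0.5217, 0.0221, 0.1434]
orientation: [[0.042, -0.999, -0.006], [-0.999, -0.042, -0.001], [0.001, 0.006, -1.0]]
contact_force: [-1.1, -1.5, -0.2]
gripper_width: 0.0683
```

Emit:
drive_tool:
  steps:
    - {"offset": [0, 0, 0.025], "rotation": [0, 0, 0], "gripper": 0.8}
    - {"offset": [0, 0, 0.025], "rotation": [0, 0, 0], "gripper": 0.8}
    - {"offset": [0, 0, 0.012], "rotation": [0, 0, 0], "gripper": 0.8}
    - {"offset": [0, 0, 0.006], "rotation": [0, 0, 0], "gripper": 0.8}
    - {"offset": [0, 0, 0], "rotation": [0, 0, 0], "gripper": 0}
    - {"offset": [0, 0, 0], "rotation": [0, 0, 0], "gripper": 0}
    - {"offset": [0, 0, 0], "rotation": [0, 0, 0], "gripper": 0}
    - {"offset": [0, 0, 0], "rotation": [0, 0, 0], "gripper": 0}
    - {"offset": [0, 0, 0], "rotation": [0, 0, 0.135], "gripper": 0}
    - {"offset": [0, 0, 0], "rotation": [0, 0, 0.135], "gripper": 0}
    - {"offset": [0, 0, 0], "rotation": [0, 0, 0], "gripper": 0}
    - {"offset": [0, 0, 0], "rotation": [0, 0, 0], "gripper": 0.7}
    - {"offset": [0, 0, 0], "rotation": [0, 0, 0], "gripper": 0.7}
    - {"offset": [0, 0, -0.02], "rotation": [0, 0, 0], "gripper": 0.7}
    - {"offset": [0, 0, -0.04], "rotation": [0, 0, 0], "gripper": 0.7}
    - {"offset": [0, 0, -0.025], "rotation": [0, 0, -0.14], "gripper": 0.4}
    - {"offset": [0, 0, 0], "rotation": [0, 0, 0], "gripper": 0}

```text
t: 30.82
tool_pos: [0.5261, 0.0224, 0.1653]
orientation: [[-0.087, -0.996, 0.006], [-0.996, 0.087, 0.0], [-0.001, -0.006, -1.0]]
contact_force: [0.3, -0.3, -0.1]
gripper_width: 0.0242
```

Emit:
drive_tool:
  steps:
    - {"offset": [0.029, 0.0005, 0], "rotation": [0, 0, 0], "gripper": 0}
    - {"offset": [0.029, 0.0005, 0], "rotation": [0, 0, 0], "gripper": 0}
    - {"offset": [0.029, 0, 0], "rotation": [0, 0, 0], "gripper": 0}
    - {"offset": [0.029, 0, 0], "rotation": [0, 0, 0], "gripper": 0}
    - {"offset": [0, 0, 0.02], "rotation": [0, 0, 0], "gripper": 0}
    - {"offset": [0, 0, 0.02], "rotation": [0, 0, 0], "gripper": 0}
    - {"offset": [0, 0, 0], "rotation": [0, 0, 0], "gripper": 0}
    - {"offset": [0, 0, 0], "rotation": [0, 0, 0], "gripper": 0}

```text
t: 31.82
tool_pos: [0.5128, -0.0932, 0.1227]
orientation: [[-0.087, -0.996, -0.0], [-0.996, 0.087, 0.0], [-0.0, 0.0, -1.0]]
contact_force: [0.3, 1.0, 0.2]
gripper_width: -0.0
```

Emit:
drive_tool:
  steps:
    - {"offset": [0, 0, 0.01], "rotation": [0, 0, 0], "gripper": 0}
    - {"offset": [0, 0, 0.005], "rotation": [0, 0, 0], "gripper": 0}
    - {"offset": [0, 0, 0.002], "rotation": [0, 0, 0], "gripper": 0}
    - {"offset": [0, 0, 0.002], "rotation": [0, 0, 0], "gripper": 0}
    - {"offset": [0, 0, 0.002], "rotation": [0, 0, 0], "gripper": 0}
    - {"offset": [0, 0, 0.0015], "rotation": [0, 0, 0], "gripper": 0}

```text
t: 32.58
tool_pos: [0.5134, -0.0921, 0.101]
orientation: [[-0.086, -0.996, 0.002], [-0.996, 0.086, 0.002], [-0.002, -0.001, -1.0]]
contact_force: [-1.0, 4.5, 6.4]
gripper_width: 0.0003
```

Emit:
drive_tool:
  steps:
    - {"offset": [0, 0, 0.0015], "rotation": [0, 0, 0], "gripper": 0}
    - {"offset": [0, 0, 0.0015], "rotation": [0, 0, 0], "gripper": 0}
    - {"offset": [0, 0, 0.001], "rotation": [0, 0, 0], "gripper": 0}
    - {"offset": [0, 0, 0], "rotation": [0, 0, 0], "gripper": 0}
    - {"offset": [0, 0, 0], "rotation": [0, 0, 0], "gripper": 0}
    - {"offset": [0, 0, 0], "rotation": [0, 0, 0], "gripper": 0}
    - {"offset": [0, 0, 0], "rotation": [0, 0, 0], "gripper": 0}

```text
t: 33.45
tool_pos: [0.514, -0.0919, 0.0998]
orientation: [[-0.085, -0.996, 0.005], [-0.996, 0.085, 0.002], [-0.003, -0.004, -1.0]]
contact_force: [-5.8, 6.9, 19.5]
gripper_width: -0.0003
```

```bash
python3 z.py 12; python3 b.py 12
```

```text
33.45 [ 0.514  -0.0919  0.0998] [-5.8  6.9 19.5] [-10.2  21.5  -9.5  58.7   0.2 -95.3]
white [  0   0  70  10 620] [283.41774194   3.94677419]
white [ 33 109  16  30 436] [290.58256881 123.44954128]
dark 270 [94, 139, 150, 210]
dark 284 [94, 152, 212]
dark 294 [94, 152, 213, 225]
```

View pics/w12.png

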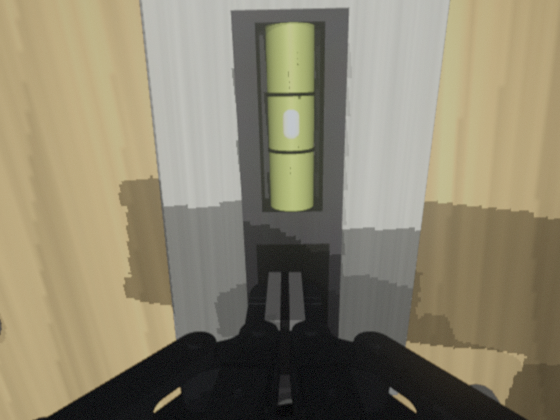

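The bubble is at row 123.4 and the midpoint at 122.9, so it is centred to about 0.2 mm at a steady push of about 20 N. Last checks on steadiness and bystanders, then I hand in.

Emit:
drive_tool:
  steps:
    - {"offset": [0, 0, 0], "rotation": [0, 0, 0], "gripper": 0}
    - {"offset": [0, 0, 0], "rotation": [0, 0, 0], "gripper": 0}
    - {"offset": [0, 0, 0], "rotation": [0, 0, 0], "gripper": 0}
    - {"offset": [0, 0, 0], "rotation": [0, 0, 0], "gripper": 0}

```text
t: 34.05
tool_pos: [0.5141, -0.0919, 0.0998]
orientation: [[-0.085, -0.996, 0.005], [-0.996, 0.085, 0.002], [-0.003, -0.004, -1.0]]
contact_force: [-6.0, 7.7, 21.7]
gripper_width: -0.0001
```

```bash
python3 z.py 13; python3 b.py 13
python3 - <<'E'
from h import *
a=load('scene0')['im'].astype(int);b=load('s13')['im'].astype(int);d=np.abs(a-b).sum(2)
for n,(u,v,w,h) in dict(coupling=(275,132,22,30),carton=(308,98,42,34),nut=(335,260,36,32),bush=(278,290,32,32),wrench=(386,238,100,38),driver=(95,315,135,52)).items(): print(n,d[v:v+h,u:u+w].mean().round(1))
E
```

```text
34.05 [ 0.5141 -0.0919  0.0998] [-6.   7.7 21.7] [-10.2  21.5  -9.5  58.7   0.2 -95.3]
white [  0   0  70  10 621] [283.44927536   3.95330113]
white [ 33 109  16  31 435] [290.61149425 123.72643678]
dark 270 [94, 150, 210]
dark 284 [94, 152, 212, 219]
dark 294 [94, 152, 212, 224, 228]
coupling 37.2
carton 32.2
nut 23.8
bush 30.8
wrench 28.6
driver 24.8
```

```bash
python3 -c "
from h import *
print(close_job())"
```

```text
the job is handed in; nothing more can be done
None
```

The level is on the shelf, the bubble is centred, and I handed the job in with the fingers still pressing. `close_job` gives no verdict, so the result below rests on my own last checks.

**What I did:** I lifted the level out of its case and laid it on the shelf lengthwise, vial toward the hinge. I then turned the foot clockwise in three grasps (about 1.7, 0.45 and 0.27 rad), pressing on the rubber pad to read the bubble between turns.

**Last checks, at 34 s of the 56 s allowed:**
- **Bubble:** it stands about 0.3 mm from centre, unchanged over the last 0.6 s. The limit is 3.6 mm.
- **Push:** about 20–22 N down on the level, with about 10 N sideways along with it.
- **Position:** before the last turn, the level was about 7 mm toward the hinge from the shelf's middle, well within 40 mm. I did not measure it again afterwards, but it looked the same in the last picture.
- **Bystanders:** none look moved in the scene pictures. The before-and-after difference was small and even across all of them.

**What disagreed:**
- **Shelf stop:** pressing 4 N harder on the second reading moved the bubble by about 1.4 mm. I took this as a slightly soft stop, not a shelf still lifted, and made the last turn and reading at close to the final push. I had no direct reading of how far the shelf was pressed down; I inferred it from the sharp rise in force.
- **Knob height:** three estimates of its top ranged from 89 to 93 mm, against roughly 95–99 mm expected from the text. All three grasps held firmly anyway.

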